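# Unfold the crank and clamp the roller sleeve

## Task

Swing the folded crank handle of the clamping fixture up until it stands straight, before turning anything. Then wind the crank clockwise by that handle, so that the jaw pushes the roller sleeve up to the end stop, and stop when the crank has become clearly stiffer to turn: the sleeve must stay gripped between jaw and stop without being over-tightened. Do not push the jaw itself, leave the other parts on the trolley alone, and let go of the handle at the end.

Things in the scene. Friction and masses are not known exactly. Their poses are not given: they have to be found in the camera images.
- fixture: Low clamping fixture, bolted down, lies differently each time. Base plate 286 x 110 x 12 mm; grey gear housing 76 x 84 mm, top 54 mm (bearing cap 61 mm) above the trolley top, under the crank. Origin on the crank shaft's axis at trolley-top level; local x runs from the shaft along the plate to sleeve and end stop, z up. Plate from x = -58 to 228 mm; two rails 64 mm apart, 10 mm high.
- hub (a point): Point on the crank shaft's vertical axis, 87 mm above the trolley top, level with the handle's folding pivot.
- crank: Flat steel crank arm, 14 mm wide, top 75 mm above the trolley top; origin on its shaft axis at trolley-top level, local x along the arm. Starts 162 degrees from the fixture's local x. Turns clockwise seen from above, up to 4.4 rad, not back beyond the start; drives the jaw 16 mm per rad. Friction 0.35 N m (5 N at the handle) resists, and holds it where it is left (up to 20 N at the jaw).
- pivot (a point): Centre of the handle's folding pivot, 70 mm from the hub axis near the arm's outer end. The pin is level, across the arm, between two cheeks 21 mm wide over all, top 91 mm above the trolley top. When the sleeve is clamped, each further newton on the handle along its circle adds about 4 N at the jaw: a rise of 2.5 to 5 N above the force of free winding is right.
- grip_mid (a point): Point on the axis of the black round grip (20 mm diameter, from 18 to 66 mm from the pivot), 45 mm from the pivot. Folded, the grip lies level above the crank arm with a 2 mm gap, pointing from the pivot to the hub axis. It spins freely about its own axis, so the hand need not turn as the crank goes round; pinched across its sides it can tilt between the fingertips.
- handle (a joint): Folding angle of the crank handle in rad: 0 = folded flat along the arm, 1.571 = upright against its stop. It swings up about the pivot, away from the hub, resists with about 0.1 N m and stays where it is left. Starts between 0 and 0.2.
- jaw: Moving jaw: steel block 14 x 60 mm, top 60 mm above the trolley top, with a stiffly sprung nose plate (8 N per mm). Origin on the crank axis at the start, at trolley-top level; it moves with the jaw along the fixture's local x. The nose's face is 88 mm from this origin along x. To be moved by the crank only.
- sleeve: Grey rubber roller sleeve, upright tube, 54 mm diameter, 74 mm high, about 0.25 kg, origin at the centre of its underside; loose on the base plate between the rails, 130 to 145 mm from the crank axis. Behind it the end stop (steel block, 50 mm high) was set by hand: its face is 184 to 200 mm from the crank axis along the fixture's x, not measured, so contact must be felt.
- block: Bystander: small white nylon block, 24 x 50 x 24 mm, lying beside the gear housing. Leave it alone.
- bolt: Bystander: hexagon bolt 78 mm long, lying on the trolley top. Leave it alone.
Mind the look-alikes: they are no part of the job. What is shaped like the sleeve but green is not meant.

How it is judged (in metres and radians):
On the way:
1. the handle is swung up until it stands straight, while the jaw is still where it started (value of joint handle above 1.4 rad and distance of jaw from where it was at the start of the episode below 0.003 m), for 0.2 s.
At the end, for the whole second after the job is handed in: The jaw, moved at least 30 mm from its start, presses the sleeve against the end stop with 6 to 32 N; the sleeve is upright (within 0.1 rad) and at rest (contact force between jaw and sleeve between 6 and 32 N and distance of jaw from where it was at the start of the episode above 0.03 m and angle between sleeve's own z axis and vertical below 0.1 rad and linear speed of sleeve below 0.01 m/s); the robot touches nothing.
It fails at once if the sleeve is over-tightened (more than 32 N from the jaw) (contact force between jaw and sleeve above 32 N).
It fails at once if the robot pushes the jaw itself (contact force between any of the fingers, the arm and jaw above 4 N).
It fails at once if a bystander (bolt, nylon block) is shifted by more than 20 mm (distance of any of block, bolt from where it was at the start of the episode above 0.02 m).
It also fails if it takes over 72 s, if anything falls off the work surface, if the arm or the gripper's body presses on something with over 40 N, if the wrist force passes 120 N, or if a joint passes its speed limit or range.

## Robot

A 6-joint arm with a two-finger parallel gripper is mounted at the origin on a cart in front of the work surface, level with it; the furniture and walls round the work are solid. World frame = base frame: x ahead of the robot, y to its left, z up, the work surface at z = 0. Lengths are in mm, angles in rad, forces in N, time in s.
With the tool pointing down it reaches from about 275 to 725 mm from the base axis. Payload 5.6 kg.
Tool frame: the origin (TCP) lies between the finger pads; the fingertips stand 8 mm ahead of it and the grasp point (between the pads) lies 11 mm behind it; z points along the fingers, y is the direction in which the jaws open and shut (so a half turn about z gives the same grasp; the last joint's range is limited). The gripper opens to 85 mm and grips with 20 to 120 N. Pads are 22 mm wide; open, the fingers measure 114 mm over their backs; the gripper's body (76 mm by 85 mm) begins 54 mm behind the grasp point. The pads swing forward as they close: fully open they stand 13 mm farther back than shut.
Start: joints at [-1.032, 0.255, 0.108, 0, -1.424, -0.285], TCP at [138.117, -532.369, 239.283] pointing down, gripper open.
Joint ranges: [-2.95, 2.95], [-1.21, 1.97], [-1.09, 1.5], [-2.87, 1.71], [-2.94, -0.07], [-3.05, 3.05]. Speed limits (rad/s): [2.57, 2.57, 3.14, 3.14, 3.14, 3.14].

## Interface

Orientations are given as a unit quaternion [x, y, z, w].
In Python, from cell import manip, viewer, close_job gives the robot as it stands.
- The arm moves only by the tool servo_tool, never from a script. Its argument "moves" is a list of rows, each a list of 7 numbers: the shift along the tool's x, y, z in m, then the turn, a rotation vector about the tool's x, y, z in rad, then the opening in per cent of the stroke, from 0 (shut) to 100 (fully open). A call has 1 to 5 rows; each row shifts and turns the commanded pose from where the row before left it, along the tool's axes as they then stand; what a row does not reach is not made up. A row lasts 1/8 s, in which the tool goes at most 62.5 mm and 10.7 degrees, less where a joint would pass 70% of its speed; a pose out of reach is approached as far as the arm can. A call with a gripper value outside its range is refused whole. The fingers move at their own pace and stop on an object; "grip_force" is the grip in N (left out, the last holds). Time passes only in rows, so rows that do not move let the fingers close. It gives the time, the measured TCP pose, the force and the opening at its end, in the units of the state.
- manip.observe(): the state, without advancing time (a new reading comes with each control period).
- viewer.grab_frame(name): name is "scene" or "top"; returns the picture (400x640x3 uint8, red, green, blue); there is no depth.
- viewer.calibration(name): a dict with "fx", "fy", "cx", "cy" (pixels), "distortion" ([k1, k2, p1, p2, k3] as OpenCV has them; the pictures are not rectified), "R" (3x3) and "t" (3): a world point X has camera coordinates R X + t. Camera axes: x right, y down, z forward; pixel columns grow to the right and rows downward; lengths in mm; the calibration is good to about 2 mm. A picture is of the moment at which its call begins. calibration takes no time and is no camera call.
- close_job(): hands the job in, once; it reports no verdict.
The state is a dict: "t": time; "joints": joint angles; "dq": joint speeds; "effort": joint torques, N m; "position": TCP position; "ee_rot": TCP orientation; "force": force on the tool from outside, world axes, zero at the start; "wrist_torque": the same for the moment, N m; "gripper_width": opening from 0.0 (shut) to 1.0 (fully open).
Only numpy, scipy, OpenCV 4.12 (cv2) and the standard library are available. Lean on these libraries where they do the work, as an engineer would, in place of code of your own. Each camera call takes 0.05 s, during which the arm holds its last target.

## Working session

There is one attempt and no reset: what is moved stays moved. The work goes in short steps, Python scripts to look and compute and a tool call to move; the robot and the scene stay as the last step left them, time stands still between calls to the robot, and variables do not carry over. Pictures are saved under pics/ and viewed, and the job is handed in when it is done.

Besides the shell and the picture viewer there is one more tool, called by a JSON object that holds its "fn" and its "kwargs". servo_tool: Moves the arm, as the interface text tells. Its arguments: {"type":"object","properties":{"moves":{"type":"array","items":{"type":"array","items":{"type":"number"}}},"grip_force":{"type":"number"}},"required":["moves"]}

```bash
mkdir -p pics; ls
python3 - <<'E'
from cell import manip, viewer
import cv2
print(manip.observe())
for n in ["scene","top"]:
    im=viewer.grab_frame(n); cv2.imwrite(f"pics/{n}0.png",im[:,:,::-1]); print(n,viewer.calibration(n))
E
```

```text
pics
{'t': 0.0, 'joints': array([-1.03241536e+00,  2.55738313e-01,  1.06978232e-01, -4.94478980e-04,
       -1.42387063e+00, -2.84614175e-01]), 'dq': array([ 0.00065359, -0.0004494 ,  0.00068101, -0.00103292, -0.00056176,
        0.00112576]), 'effort': array([ 8.83881717e-05, -3.86632919e+01,  2.37942320e+01,  5.36528975e+00,
       -6.07563692e-03, -1.10830786e-05]), 'position': array([ 138.02745786, -531.89787732,  238.38692296]), 'ee_rot': array([-1.26507029e-01,  9.91965257e-01,  9.38440493e-04, -1.42732104e-04]), 'force': array([-0.3180475 , -0.48739137, -0.69228131]), 'wrist_torque': array([ 0.03237194,  0.01867101, -0.00862382]), 'gripper_width': 0.9977450617692472}
scene {'fx': 366.1543956958022, 'fy': 366.1543956958022, 'cx': 317.4533282576979, 'cy': 201.18506218273845, 'distortion': array([-0.05364247,  0.        ,  0.        ,  0.        ,  0.        ]), 'R': array([[ 0.81898233, -0.57356063, -0.01720895],
       [-0.30887179, -0.41536386, -0.85561152],
       [ 0.48359711,  0.70604607, -0.51733236]]), 't': array([-377.88071001,  318.61033394,  465.70631134])}
top {'fx': 507.14285953968437, 'fy': 507.14285953968437, 'cx': 320.56519153051255, 'cy': 197.50994734396946, 'distortion': array([-0.05380003,  0.        ,  0.        ,  0.        ,  0.        ]), 'R': array([[ 0.00608108, -0.99986234, -0.01543745],
       [-0.99142593, -0.00401323, -0.13060828],
       [ 0.13052834,  0.01609933, -0.99131386]]), 't': array([188.63915642, 601.93257117, 851.8413811 ])}
```

View pics/scene0.png

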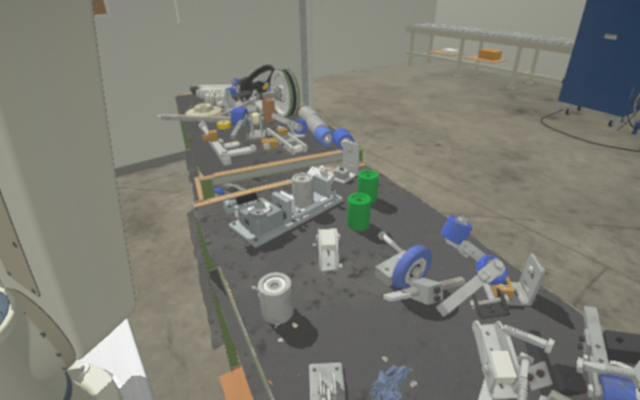

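View pics/top0.png

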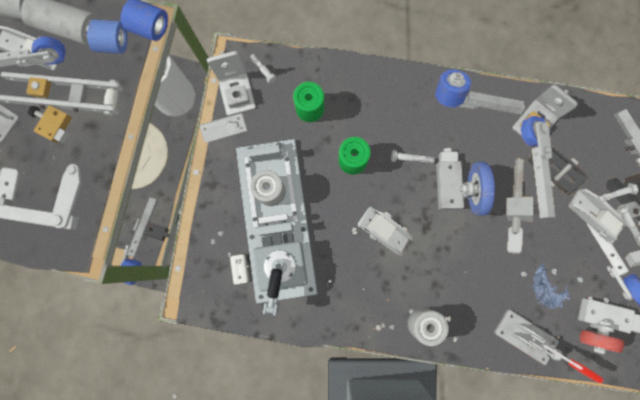

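Top view: the fixture plate spans (237,145)-(314,300), with the hub near (278,262), the black grip near (274,283) and the grey sleeve at (268,186). The white block is at (238,268) and the bolt at (262,66). Look-alikes are the green sleeves at (308,100) and (354,155), and a loose grey roller at (430,326). Next I'll take close crops.

Run:
```python
import cv2
a=cv2.imread("pics/top0.png")[130:330,215:335]; cv2.imwrite("pics/topc.png",cv2.resize(a,None,fx=3,fy=3,interpolation=cv2.INTER_CUBIC)[:600])
b=cv2.imread("pics/scene0.png")[160:250,210:360]; cv2.imwrite("pics/scc.png",cv2.resize(b,None,fx=5,fy=5,interpolation=cv2.INTER_CUBIC))
```

```text
(no output)
```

View pics/topc.png

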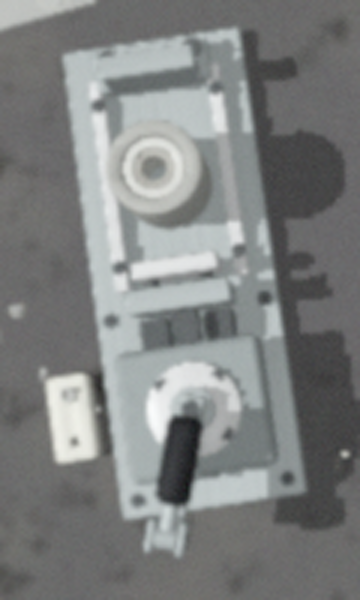

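View pics/scc.png

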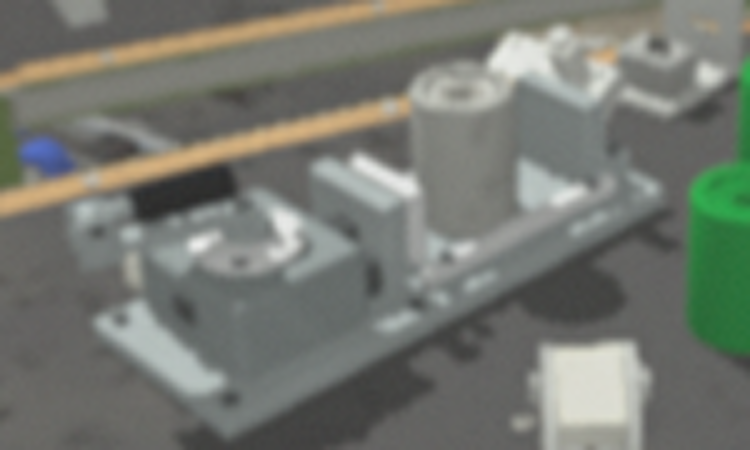

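The crops confirm the choice: the sleeve is the grey tube standing on the plate, and the black grip lies folded above the arm. Its pivot cheeks are at the lower end, near (270,308) in the top view.

```bash
cat > h.py <<'E'
import numpy as np, cv2
from cell import manip, viewer
C={n:viewer.calibration(n) for n in("scene","top")}
def ray(n,p):
    c=C[n];K=np.array([[c['fx'],0,c['cx']],[0,c['fy'],c['cy']],[0,0,1]])
    u=cv2.undistortPoints(np.array([[p]],float),K,c['distortion'])[0,0]
    R=np.array(c['R']);o=-R.T@c['t'];d=R.T@np.array([u[0],u[1],1]);return o,d/np.linalg.norm(d)
def onz(n,p,z):
    o,d=ray(n,p);return o+d*(z-o[2])/d[2]
def tri(pt,ps):
    o1,d1=ray("top",pt);o2,d2=ray("scene",ps)
    s=np.linalg.lstsq(np.c_[d1,-d2],o2-o1,rcond=None)[0]
    a=o1+s[0]*d1;b=o2+s[1]*d2;return (a+b)/2,np.linalg.norm(a-b)
def proj(n,X):
    c=C[n];K=np.array([[c['fx'],0,c['cx']],[0,c['fy'],c['cy']],[0,0,1]])
    return cv2.projectPoints(np.array([X],float),cv2.Rodrigues(np.array(c['R']))[0],np.array(c['t']),K,c['distortion'])[0][0,0]
E
python3 - <<'E'
from h import *
np.set_printoptions(precision=1,suppress=True)
cr=[(62,55),(240,28),(305,492),(122,520)]
P=[onz("top",(x/3+215,y/3+130),12) for x,y in cr]
print(np.array(P)); print([np.linalg.norm(P[i]-P[(i+1)%4]) for i in range(4)])
ux=(P[0]+P[1]-P[2]-P[3])/2; ux[2]=0; ux/=np.linalg.norm(ux); cen=sum(P)/4
org=cen-ux*85; fa=np.arctan2(ux[1],ux[0]); print("origin",org,"ang",fa)
ca=fa+np.radians(162); d=np.array([np.cos(ca),np.sin(ca),0])
hub=org.copy();hub[2]=87; piv=hub+70*d; gm=hub+25*d
print("crank dir",ca,"hub",hub,"piv",piv,"gm",gm)
print("proj hub,piv,gm top",[proj("top",X) for X in(hub,piv,gm)],"scene",[proj("scene",X) for X in(hub,piv,gm)])
t=cv2.imread("pics/top0.png");s=cv2.imread("pics/scene0.png")
for n,im,(x0,y0,x1,y1) in(("top",t,(255,250,290,305)),("scene",s,(225,180,270,210))):
    m=(im.max(2)<45).astype(np.uint8);k=np.zeros_like(m);k[y0:y1,x0:x1]=m[y0:y1,x0:x1]
    nn,l,st,ce=cv2.connectedComponentsWithStats(k);i=1+st[1:,4].argmax()
    cn=np.argwhere(l==i)[:,::-1].astype(np.float32);print(n,st[i],ce[i],cv2.minAreaRect(cn))
    if n=="top":gt=ce[i]
    else: gs=ce[i]
print(tri(gt,gs)," expected grip center", hub+28*d)
# pivot cheeks: top crop (165,537), scene crop (95,228)
print("piv tri",tri((215+165/3,130+537/3),(210+97/5,160+225/5)))
E
```

```text
[[695.9 349.8  12. ]
 [713.1 240.1  12. ]
 [431.8 198.   12. ]
 [414.5 306.4  12. ]]
[np.float64(111.05528045193007), np.float64(284.4110525043993), np.float64(109.7703571405009), np.float64(284.74610301345047)]
origin [479.8 260.8  12. ] ang 0.15068032224475544
crank dir 2.978113710475569 hub [479.8 260.8  87. ] piv [410.7 272.2  87. ] gm [455.1 264.9  87. ]
proj hub,piv,gm top [array([277.6, 266.8]), array([270. , 309.4]), array([274.9, 281.9])] scene [array([258. , 195.8]), array([227.9, 203.1]), array([247.4, 198.3])]
top [274 270   7  27  84] [277.3 283.2] ((277.08587646484375, 283.0254821777344), (5.299341201782227, 26.192646026611328), 2.4895527362823486)
scene [249 199   1   1   1] [249. 199.] ((249.0, 199.0), (0.0, 0.0), 0.0)
(array([454.7, 260.1,  87.6]), np.float64(3.5855556550395535))  expected grip center [452.2 265.4  87. ]
piv tri (array([412.1, 272.3,  81.4]), np.float64(2.6224194248669646))
```

Run:
```python
from h import *
np.set_printoptions(precision=1,suppress=True)
t=cv2.imread("pics/top0.png");s=cv2.imread("pics/scene0.png")
r={}
for n,im,(x0,y0,x1,y1) in(("top",t,(262,255,292,302)),("scene",s,(230,188,262,208))):
    for th in(50,65,80):
        m=(im.max(2)<th).astype(np.uint8);k=np.zeros_like(m);k[y0:y1,x0:x1]=m[y0:y1,x0:x1]
        nn,l,st,ce=cv2.connectedComponentsWithStats(k);i=1+st[1:,4].argmax()
        cn=np.argwhere(l==i)[:,::-1].astype(np.float32);q=cv2.minAreaRect(cn);print(n,th,st[i],ce[i],q)
        vx,vy,cx,cy=cv2.fitLine(cn,cv2.DIST_L2,0,.01,.01).ravel();pr=(cn-[cx,cy])@[vx,vy]
        e=[(cx+vx*a,cy+vy*a) for a in(pr.min()-.5,pr.max()+.5)]
        e.sort(key=lambda p:-p[1] if n=="top" else p[0]);r[n,th]=(e,ce[i])
for th in(65,80):
  e,c=r["top",th];f,g=r["scene",th]
  print(th,"outer",tri(e[0],f[0]),"inner",tri(e[1],f[1]),"cen",tri(c,g))
  print([onz("top",p,87) for p in (*e,c)])
```

```text
top 50 [272 270  10  27 114] [276.9 282.9] ((276.5365905761719, 283.04290771484375), (7.137197971343994, 26.555160522460938), 4.5739216804504395)
top 65 [270 269  12  29 226] [275.3 281.9] ((274.6849670410156, 282.7976989746094), (9.503575325012207, 28.58675193786621), 8.746161460876465)
top 80 [268 269  14  29 290] [274.7 282.8] ((274.7679748535156, 282.7760009765625), (10.73312759399414, 28.97944450378418), 10.304845809936523)
scene 50 [238 194  18   9  69] [246.5 198.5] ((246.44232177734375, 198.28848266601562), (4.472995758056641, 18.24280548095703), 74.74488067626953)
scene 65 [237 193  20  11 122] [246.2 198.1] ((246.21697998046875, 198.0094451904297), (6.181224346160889, 19.917278289794922), 74.05460357666016)
scene 80 [236 193  22  11 143] [246.3 198.1] ((246.3837890625, 197.997314453125), (6.984539985656738, 20.880096435546875), 72.89727020263672)
65 outer (array([429.3, 266.8,  88.6]), np.float64(1.3797403781402502)) inner (array([476.9, 262. ,  88.9]), np.float64(1.1120128131587412)) cen (array([453.7, 264.7,  88.3]), np.float64(3.157243742241475))
[array([429.8, 266.7,  87. ]), array([477.4, 262. ,  87. ]), array([455.1, 264.2,  87. ])]
80 outer (array([429.4, 269.4,  86.9]), np.float64(1.0169552953253949)) inner (array([477.7, 261. ,  89.7]), np.float64(0.2904093108870673)) cen (array([453.2, 265.4,  88.2]), np.float64(1.1057302756122092))
[array([429.9, 269.2,  87. ]), array([477.8, 261.3,  87. ]), array([453.7, 265.3,  87. ])]
```

The two views agree with the given sizes (plate 285x110, grip centre z≈88, at about 42 mm from the pivot). I'll first turn the tool so its x axis runs along the crank arm, then traverse.

{"fn": "servo_tool", "kwargs": {"moves": [[0,0,0,0,0,0.139,100],[0,0,0,0,0,0.139,80],[0,0,0,0,0,0.139,60],[-0.0114,0.0524,0,0,0,0,50],[-0.0114,0.0524,0,0,0,0,50]], "grip_force": 25}}

```text
t: 0.72
position: [177.7, -431.4, 238.3]
ee_rot: [0.082, 0.997, 0.001, -0.001]
force: [1.6, 0.1, 0.3]
gripper_width: 0.5
```

{"fn": "servo_tool", "kwargs": {"moves": [[-0.0114,0.0524,0,0,0,0,50],[-0.0114,0.0524,0,0,0,0,50],[-0.0114,0.0524,0,0,0,0,50],[-0.0114,0.0524,0,0,0,0,50],[-0.0114,0.0524,0,0,0,0,50]]}}

```text
t: 1.35
position: [276.4, -181.8, 239.1]
ee_rot: [0.082, 0.997, 0.0, 0.0]
force: [1.4, -1.0, 0.6]
gripper_width: 0.5
```

{"fn": "servo_tool", "kwargs": {"moves": [[-0.0114,0.0524,0,0,0,0,50],[-0.0114,0.0524,0,0,0,0,50],[-0.0114,0.0524,0,0,0,0,50],[-0.0114,0.0524,0,0,0,0,50],[-0.0114,0.0524,0,0,0,0,50]]}}

```text
t: 1.98
position: [375.3, 67.7, 239.2]
ee_rot: [0.081, 0.997, 0.0, 0.0]
force: [1.1, -1.1, 0.6]
gripper_width: 0.498
```

{"fn": "servo_tool", "kwargs": {"moves": [[-0.0114,0.0524,0,0,0,0,50],[-0.0114,0.0524,0,0,0,0,50],[0,0,0,0,0,0,50]]}}

```text
t: 2.35
position: [415.2, 168.0, 237.9]
ee_rot: [0.08, 0.997, -0.001, -0.001]
force: [0.4, -0.4, -0.1]
gripper_width: 0.5
```

{"fn": "servo_tool", "kwargs": {"moves": [[-0.0118,0.0511,0,0,0,0,50],[-0.0118,0.0511,0,0,0,0,50],[0,0,0.05,0,0,0,45],[0,0,0.05,0,0,0,45],[0,0,0,0,0,0,45]]}}

```text
t: 2.98
position: [452.3, 260.1, 135.9]
ee_rot: [0.082, 0.997, -0.003, -0.003]
force: [0.4, 0.2, 1.0]
gripper_width: 0.449
```

Run:
```python
import cv2,numpy as np
from h import *
print(manip.observe()['position'])
a=viewer.grab_frame("top")[200:330,215:335,::-1]; b=viewer.grab_frame("scene")[110:240,180:340,::-1]
cv2.imwrite("pics/c1.png",np.hstack([cv2.resize(a,(369,400),interpolation=2),cv2.resize(b,(431,400)[:2],interpolation=2)]))
```

```text
[452.305668   260.0653113  135.85353918]
```

View pics/c1.png

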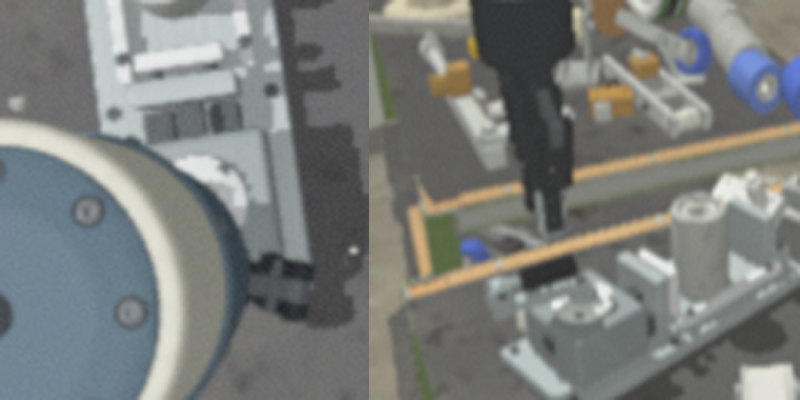

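The top view is blocked by the wrist. In the scene view the fingers stand above the black grip. I'll let it settle and read again.

{"fn": "servo_tool", "kwargs": {"moves": [[0,0,0,0,0,0,45],[0,0,0,0,0,0,45]]}}

```text
t: 3.32
position: [455.5, 263.1, 141.1]
ee_rot: [0.082, 0.997, 0.001, 0.001]
force: [-0.7, -1.0, -0.4]
gripper_width: 0.448
```

{"fn": "servo_tool", "kwargs": {"moves": [[0,0,0,0,0,0,45],[0,0,0,0,0,0,45]]}}

```text
t: 3.58
position: [454.8, 262.6, 139.6]
ee_rot: [0.082, 0.997, 0.0, 0.0]
force: [0.1, 0.8, -1.4]
gripper_width: 0.45
```

{"fn": "servo_tool", "kwargs": {"moves": [[0,0.0024,0.02,0,0,0,45],[0,0,0.02,0,0,0,45],[0,0,0.015,0,0,0,45],[0,0,0.007,0,0,0,45],[0,0,0,0,0,0,45]]}}

```text
t: 4.2
position: [455.1, 264.9, 77.1]
ee_rot: [0.081, 0.997, -0.0, -0.0]
force: [-0.1, -0.0, -0.0]
gripper_width: 0.45
```

{"fn": "servo_tool", "kwargs": {"moves": [[0,0,0,0,0,0,45],[0,0,0,0,0,0,45]]}}

```text
t: 4.45
position: [455.4, 265.2, 77.9]
ee_rot: [0.081, 0.997, 0.0, 0.0]
force: [-0.4, 0.0, -0.6]
gripper_width: 0.45
```

Run:
```python
import cv2,numpy as np
from h import *
o=manip.observe();print(o['position'],o['force'])
b=viewer.grab_frame("scene")[150:240,200:310,::-1]
cv2.imwrite("pics/c2.png",cv2.resize(b,None,fx=6,fy=6,interpolation=2))
```

```text
[455.39381912 265.20765711  77.91561532] [-0.41578122  0.04121543 -0.63407089]
```

View pics/c2.png

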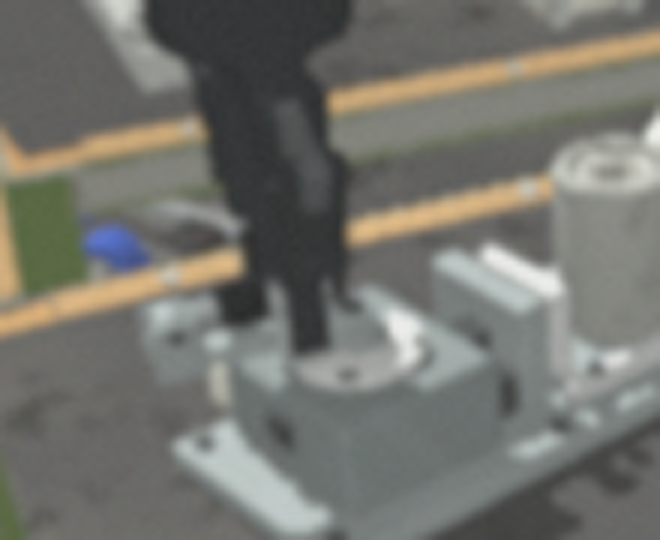

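The fingers straddle the grip with clearance above the bearing cap. I'll close gently.

{"fn": "servo_tool", "kwargs": {"moves": [[0,0,0,0,0,0,35],[0,0,0,0,0,0,28],[0,0,0,0,0,0,22],[0,0,0,0,0,0,15],[0,0,0,0,0,0,10]], "grip_force": 30}}

```text
t: 5.12
position: [455.3, 265.4, 77.5]
ee_rot: [0.081, 0.997, 0.0, 0.0]
force: [0.1, 2.6, 0.3]
gripper_width: 0.223
```

{"fn": "servo_tool", "kwargs": {"moves": [[0,0,0,0,0,0,10],[0,0,0,0,0,0,10]]}}

```text
t: 5.38
position: [455.3, 265.4, 77.5]
ee_rot: [0.081, 0.997, 0.0, 0.0]
force: [0.6, 3.8, 0.2]
gripper_width: 0.222
```

{"fn": "servo_tool", "kwargs": {"moves": [[0.0005,0.0005,-0.007,0,0,0,10],[0.0017,0,-0.0069,0,0,0,10],[0.0027,0,-0.0065,0,0,0,10],[0,0,0,0,0,0,10]]}}

```text
t: 5.88
position: [449.7, 266.3, 97.0]
ee_rot: [0.082, 0.997, -0.0, -0.001]
force: [-0.6, 4.5, -4.3]
gripper_width: 0.223
```

{"fn": "servo_tool", "kwargs": {"moves": [[0.0037,0.0006,-0.0061,0,0,0,10],[0.0046,0,-0.0053,0,0,0,10],[0.0053,0,-0.0046,0,0,0,10],[0,0,0,0,0,0,10]]}}

```text
t: 6.38
position: [436.3, 268.6, 113.6]
ee_rot: [0.081, 0.997, -0.0, -0.0]
force: [-0.1, 3.0, -7.2]
gripper_width: 0.223
```

{"fn": "servo_tool", "kwargs": {"moves": [[0.0061,0,-0.0032,0,0,0,10],[0.0065,0,-0.0023,0,0,0,10],[0.0069,0,-0.0014,0,0,0,10],[0,0,0,0,0,0,10]]}}

```text
t: 6.88
position: [419.3, 271.6, 122.1]
ee_rot: [0.081, 0.997, -0.0, 0.002]
force: [6.0, -0.1, -2.2]
gripper_width: 0.224
```

{"fn": "servo_tool", "kwargs": {"moves": [[0.005,0,-0.0004,0,0,0,10],[0.003,0,0,0,0,0,10],[0,0,0,0,0,0,10]]}}

```text
t: 7.25
position: [412.5, 272.8, 123.3]
ee_rot: [0.081, 0.997, -0.0, 0.003]
force: [8.8, -2.1, -0.9]
gripper_width: 0.223
```

Run:
```python
import cv2,numpy as np
from h import *
o=manip.observe();print(o['position'],o['force'],o['wrist_torque'])
b=viewer.grab_frame("scene")[150:240,200:310,::-1]
cv2.imwrite("pics/c3.png",cv2.resize(b,None,fx=6,fy=6,interpolation=2))
```

```text
[412.54970881 272.77887107 123.25816103] [ 8.76134528 -2.12412666 -0.94387067] [-0.98073136 -3.14728567 -0.00844717]
```

View pics/c3.png

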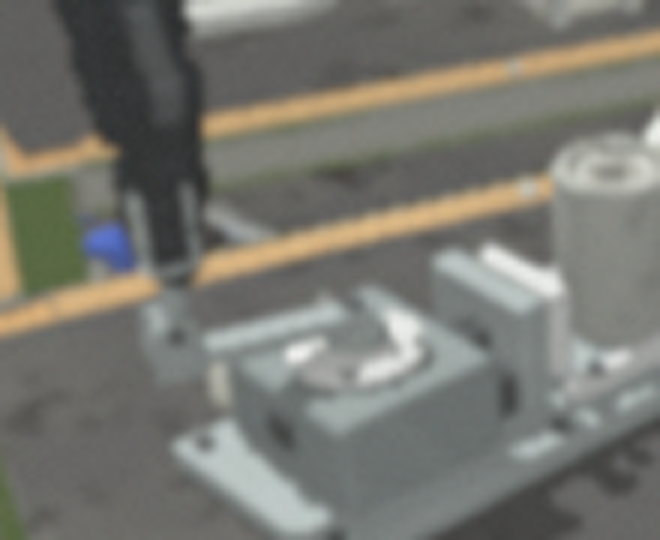

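The handle is close to upright at crop (170,250). I'll push a bit further to feel the stop.

{"fn": "servo_tool", "kwargs": {"moves": [[0.002,0,0,0,0,0,10],[0.001,0,0,0,0,0,10],[0,0,0,0,0,0,10],[0,0,0,0,0,0,10]]}}

```text
t: 7.8
position: [410.0, 273.2, 123.5]
ee_rot: [0.081, 0.997, -0.0, 0.003]
force: [9.6, -3.6, -0.9]
gripper_width: 0.222
```

{"fn": "servo_tool", "kwargs": {"moves": [[0.0015,0,0,0,0,0,10],[0.001,0,0,0,0,0,10],[0,0,0,0,0,0,10]]}}

```text
t: 8.18
position: [407.7, 273.6, 123.7]
ee_rot: [0.081, 0.997, -0.0, 0.004]
force: [10.1, -4.0, -0.7]
gripper_width: 0.221
```

{"fn": "servo_tool", "kwargs": {"moves": [[0.0015,0,0,0,0,0,10],[0.001,0,0,0,0,0,10],[0,0,0,0,0,0,10]]}}

```text
t: 8.55
position: [405.3, 274.0, 123.7]
ee_rot: [0.081, 0.997, -0.0, 0.004]
force: [9.1, -3.7, -0.6]
gripper_width: 0.22
```

Run:
```python
import cv2,numpy as np
from h import *
b=viewer.grab_frame("scene")[150:240,200:310,::-1]
cv2.imwrite("pics/c4.png",cv2.resize(b,None,fx=6,fy=6,interpolation=2))
```

```text
(no output)
```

View pics/c4.png

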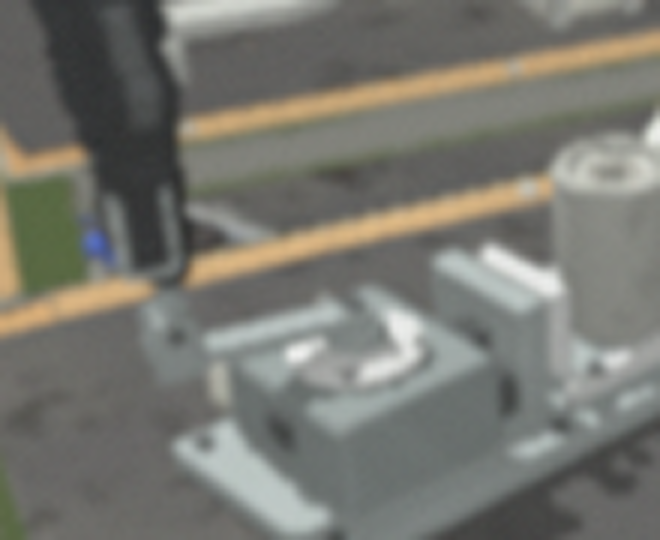

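The handle stands upright against its stop, and the fingers have now slid along it (finger tip at crop x≈150, handle ≈175). I'll open, recentre on the handle and grip again.

{"fn": "servo_tool", "kwargs": {"moves": [[0,0,0,0,0,0,35],[0,0,0,0,0,0,45],[-0.0053,-0.0008,0,0,0,0,45],[0,0,0,0,0,0,45],[0,0,0,0,0,0,45]]}}

```text
t: 9.22
position: [407.1, 273.1, 120.9]
ee_rot: [0.082, 0.997, -0.0, -0.0]
force: [0.3, -0.4, -0.2]
gripper_width: 0.447
```

Run:
```python
import cv2,numpy as np
from h import *
o=manip.observe();print(o['position'],o['force'])
b=viewer.grab_frame("scene")[150:240,200:310,::-1]
cv2.imwrite("pics/c5.png",cv2.resize(b,None,fx=6,fy=6,interpolation=2))
print(proj("scene",(410.7,272.2,87)),proj("scene",(410.7,272.2,153)))
```

```text
[407.05542563 273.05993776 120.9270038 ] [ 0.28710079 -0.41062429 -0.23396794]
[227.88784199 203.09939749] [223.47442232 176.68443223]
```

View pics/c5.png

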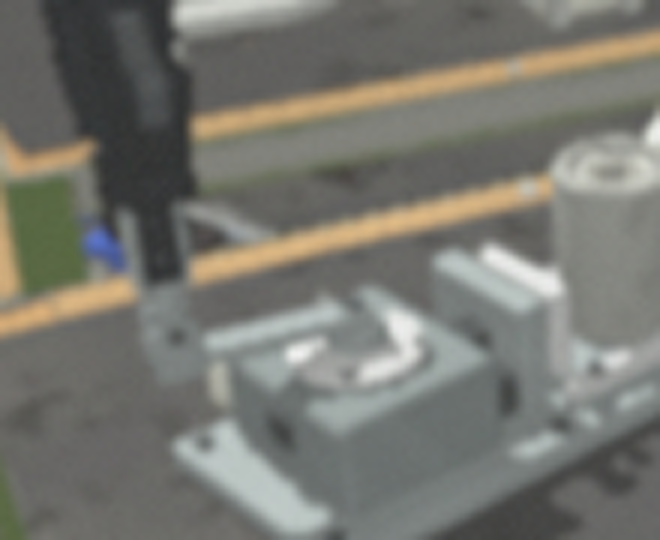

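{"fn": "servo_tool", "kwargs": {"moves": [[-0.0036,0,0,0,0,0,45],[0,0,0,0,0,0,45],[0,0,0,0,0,0,20],[0,0,0,0,0,0,10],[0,0,0,0,0,0,10]], "grip_force": 60}}

```text
t: 9.9
position: [410.7, 272.8, 121.2]
ee_rot: [0.081, 0.997, 0.0, 0.0]
force: [0.0, 1.5, 0.5]
gripper_width: 0.217
```

Run:
```python
from h import *
o=manip.observe();print(o['position'],o['force'])
for st,r in((5,range(0,150,5)),(2,range(130,212,2))):
  for a in r:
    f=lambda q:np.array([np.cos(np.radians(q)),np.sin(np.radians(q))])*70
    print(a,'->',a+st,(f(a+st)-f(a)).round(2))
```

```text
[410.70006967 272.8498845  121.17714041] [0.0189195  1.45213712 0.46767343]
0 -> 5 [-0.27  6.1 ]
5 -> 10 [-0.8   6.05]
10 -> 15 [-1.32  5.96]
15 -> 20 [-1.84  5.82]
20 -> 25 [-2.34  5.64]
25 -> 30 [-2.82  5.42]
30 -> 35 [-3.28  5.15]
35 -> 40 [-3.72  4.84]
40 -> 45 [-4.13  4.5 ]
45 -> 50 [-4.5   4.13]
50 -> 55 [-4.84  3.72]
55 -> 60 [-5.15  3.28]
60 -> 65 [-5.42  2.82]
65 -> 70 [-5.64  2.34]
70 -> 75 [-5.82  1.84]
75 -> 80 [-5.96  1.32]
80 -> 85 [-6.05  0.8 ]
85 -> 90 [-6.1   0.27]
90 -> 95 [-6.1  -0.27]
95 -> 100 [-6.05 -0.8 ]
100 -> 105 [-5.96 -1.32]
105 -> 110 [-5.82 -1.84]
110 -> 115 [-5.64 -2.34]
115 -> 120 [-5.42 -2.82]
120 -> 125 [-5.15 -3.28]
125 -> 130 [-4.84 -3.72]
130 -> 135 [-4.5  -4.13]
135 -> 140 [-4.13 -4.5 ]
140 -> 145 [-3.72 -4.84]
145 -> 150 [-3.28 -5.15]
130 -> 132 [-1.84 -1.6 ]
132 -> 134 [-1.79 -1.67]
134 -> 136 [-1.73 -1.73]
136 -> 138 [-1.67 -1.79]
138 -> 140 [-1.6  -1.84]
140 -> 142 [-1.54 -1.9 ]
142 -> 144 [-1.47 -1.95]
144 -> 146 [-1.4 -2. ]
146 -> 148 [-1.33 -2.05]
148 -> 150 [-1.26 -2.09]
150 -> 152 [-1.18 -2.14]
152 -> 154 [-1.11 -2.18]
154 -> 156 [-1.03 -2.21]
156 -> 158 [-0.95 -2.25]
158 -> 160 [-0.88 -2.28]
160 -> 162 [-0.8  -2.31]
162 -> 164 [-0.71 -2.34]
164 -> 166 [-0.63 -2.36]
166 -> 168 [-0.55 -2.38]
168 -> 170 [-0.47 -2.4 ]
170 -> 172 [-0.38 -2.41]
172 -> 174 [-0.3  -2.43]
174 -> 176 [-0.21 -2.43]
176 -> 178 [-0.13 -2.44]
178 -> 180 [-0.04 -2.44]
180 -> 182 [ 0.04 -2.44]
182 -> 184 [ 0.13 -2.44]
184 -> 186 [ 0.21 -2.43]
186 -> 188 [ 0.3  -2.43]
188 -> 190 [ 0.38 -2.41]
190 -> 192 [ 0.47 -2.4 ]
192 -> 194 [ 0.55 -2.38]
194 -> 196 [ 0.63 -2.36]
196 -> 198 [ 0.71 -2.34]
198 -> 200 [ 0.8  -2.31]
200 -> 202 [ 0.88 -2.28]
202 -> 204 [ 0.95 -2.25]
204 -> 206 [ 1.03 -2.21]
206 -> 208 [ 1.11 -2.18]
208 -> 210 [ 1.18 -2.14]
210 -> 212 [ 1.26 -2.09]
```

{"fn": "servo_tool", "kwargs": {"moves": [[-0.0003,0.0061,0,0,0,0,10],[-0.0008,0.00605,0,0,0,0,10],[-0.0013,0.006,0,0,0,0,10],[-0.00184,0.0058,0,0,0,0,10],[0,0,0,0,0,0,10]]}}

```text
t: 10.52
position: [418.4, 295.2, 121.1]
ee_rot: [0.082, 0.997, -0.001, -0.0]
force: [-2.9, -3.2, 3.9]
gripper_width: 0.214
```

```bash
cat >> h.py <<'E'
def rep():
    o=manip.observe();p=o['position'][:2];hub=np.array([479.8,260.8]);r=p-hub;R=np.linalg.norm(r);u=r/R
    phi=np.degrees(np.arctan2(r[1],r[0]));al=170.6-phi;cw=np.array([u[1],-u[0]]);f=o['force'][:2]
    print(f"t {o['t']:.2f} alpha {al:.2f} R {R:.2f} Ftan(resist) {-(f@cw):.2f} Frad {f@u:.2f} Fz {o['force'][2]:.2f} z {o['position'][2]:.1f} w {o['gripper_width']:.3f}")
E
python3 -c "from h import *;rep()"
```

```text
t 10.53 alpha 19.84 R 70.34 Ftan(resist) 4.17 Frad 0.95 Fz 3.94 z 121.1 w 0.214
```

{"fn": "servo_tool", "kwargs": {"moves": [[-0.00234,0.00564,0,0,0,0,10],[-0.00282,0.00542,0,0,0,0,10],[-0.00328,0.00515,0,0,0,0,10],[-0.00372,0.00484,0,0,0,0,10],[-0.00413,0.0045,0,0,0,0,10]]}}

```text
t: 11.15
position: [438.2, 318.1, 121.2]
ee_rot: [0.082, 0.997, -0.0, -0.001]
force: [-7.1, -1.2, 5.6]
gripper_width: 0.222
```

```bash
python3 -c "from h import *;rep()"
```

```text
t 11.15 alpha 44.61 R 70.81 Ftan(resist) 6.44 Frad 3.16 Fz 5.63 z 121.2 w 0.222
```

{"fn": "servo_tool", "kwargs": {"moves": [[-0.0045,0.00413,0,0,0,0,10],[-0.00484,0.00372,0,0,0,0,10],[-0.00515,0.00328,0,0,0,0,10],[-0.00542,0.00282,0,0,0,0,10],[-0.00564,0.00234,0,0,0,0,10]]}}

```text
t: 11.78
position: [466.3, 330.5, 121.2]
ee_rot: [0.081, 0.997, 0.0, -0.0]
force: [-10.8, -0.2, 5.7]
gripper_width: 0.218
```

```bash
python3 -c "from h import *;rep()"
```

```text
t 11.78 alpha 69.62 R 71.01 Ftan(resist) 10.64 Frad 1.90 Fz 5.73 z 121.2 w 0.218
```

{"fn": "servo_tool", "kwargs": {"moves": [[0,0,0,0,0,0,10],[0,0,0,0,0,0,10]]}}

```text
t: 12.02
position: [467.1, 330.8, 121.2]
ee_rot: [0.081, 0.997, 0.001, 0.001]
force: [-0.5, 1.6, 1.3]
gripper_width: 0.217
```

Run:
```python
from h import *
rep()
b=viewer.grab_frame("scene")[140:240,210:330,::-1]
cv2.imwrite("pics/c6.png",cv2.resize(b,None,fx=6,fy=6,interpolation=2))
```

```text
t 12.03 alpha 70.31 R 71.13 Ftan(resist) 0.20 Frad 1.70 Fz 1.32 z 121.2 w 0.217
```

View pics/c6.png

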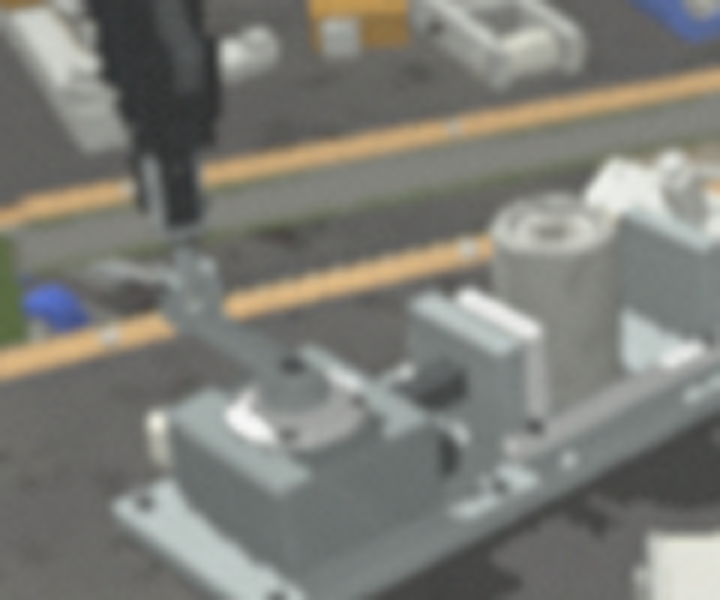

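The jaw has advanced about 20 mm, the sleeve is upright, and the handle is still upright in the fingers. Force while moving depends on speed, so I'll wind slowly and at a steady rate later to get a baseline.

{"fn": "servo_tool", "kwargs": {"moves": [[-0.00582,0.00184,0,0,0,0,10],[-0.00596,0.00132,0,0,0,0,10],[-0.00605,0.0008,0,0,0,0,10],[-0.0061,0.00027,0,0,0,0,10],[-0.0061,-0.00027,0,0,0,0,10]]}}

```text
t: 12.7
position: [496.5, 329.3, 121.2]
ee_rot: [0.081, 0.997, 0.0, -0.0]
force: [-4.8, 1.9, 4.1]
gripper_width: 0.221
```

```bash
python3 -c "from h import *;rep()"
```

```text
t 12.70 alpha 94.32 R 70.50 Ftan(resist) 5.11 Frad 0.72 Fz 4.14 z 121.2 w 0.221
```

{"fn": "servo_tool", "kwargs": {"moves": [[-0.00605,-0.0008,0,0,0,0,10],[-0.00596,-0.00132,0,0,0,0,10],[-0.00582,-0.00184,0,0,0,0,10],[-0.00564,-0.00234,0,0,0,0,10],[-0.00542,-0.00282,0,0,0,0,10]]}}

```text
t: 13.32
position: [523.4, 315.2, 121.2]
ee_rot: [0.081, 0.997, -0.0, -0.001]
force: [-6.2, 0.8, 5.7]
gripper_width: 0.22
```

```bash
python3 -c "from h import *;rep()"
```

```text
t 13.32 alpha 119.28 R 69.70 Ftan(resist) 5.34 Frad -3.31 Fz 5.65 z 121.2 w 0.220
```

{"fn": "servo_tool", "kwargs": {"moves": [[-0.0019,-0.0016,0,0,0,0,10],[-0.00205,-0.00133,0,0,0,0,10],[-0.002,-0.0014,0,0,0,0,10],[-0.00195,-0.00147,0,0,0,0,10],[-0.0019,-0.00154,0,0,0,0,10]]}}

```text
t: 13.95
position: [531.8, 306.6, 121.2]
ee_rot: [0.081, 0.997, -0.0, -0.001]
force: [-5.4, 2.6, 5.0]
gripper_width: 0.222
```

```bash
python3 -c "from h import *;rep()"
```

```text
t 13.95 alpha 129.22 R 69.30 Ftan(resist) 5.47 Frad -2.34 Fz 5.02 z 121.2 w 0.222
```

{"fn": "servo_tool", "kwargs": {"moves": [[-0.00184,-0.0016,0,0,0,0,10],[-0.0018,-0.00167,0,0,0,0,10],[-0.00173,-0.00173,0,0,0,0,10]]}}

```text
t: 14.32
position: [536.1, 300.8, 121.1]
ee_rot: [0.081, 0.997, -0.0, -0.001]
force: [-6.6, 2.9, 4.2]
gripper_width: 0.219
```

```bash
python3 -c "from h import *;rep()"
```

```text
t 14.32 alpha 135.22 R 69.11 Ftan(resist) 6.14 Frad -3.71 Fz 4.24 z 121.1 w 0.219
```

{"fn": "servo_tool", "kwargs": {"moves": [[-0.00167,-0.0018,0,0,0,0,10],[-0.0016,-0.00184,0,0,0,0,10]]}}

```text
t: 14.58
position: [538.7, 296.7, 121.2]
ee_rot: [0.081, 0.997, -0.0, -0.001]
force: [-6.8, 3.2, 5.6]
gripper_width: 0.216
```

```bash
python3 -c "from h import *;rep()"
```

```text
t 14.57 alpha 139.22 R 69.01 Ftan(resist) 6.33 Frad -4.13 Fz 5.58 z 121.2 w 0.216
```

{"fn": "servo_tool", "kwargs": {"moves": [[-0.0003,-0.00133,0,0,0,0,10],[-0.00075,-0.00097,0,0,0,0,10],[-0.00073,-0.00098,0,0,0,0,10],[-0.0007,-0.001,0,0,0,0,10]]}}

```text
t: 15.08
position: [540.8, 292.6, 121.2]
ee_rot: [0.081, 0.997, 0.0, -0.0]
force: [-5.1, 2.8, 4.3]
gripper_width: 0.22
```

```bash
python3 -c "from h import *;rep()"
```

```text
t 15.07 alpha 143.09 R 68.77 Ftan(resist) 4.82 Frad -3.21 Fz 4.29 z 121.2 w 0.220
```

{"fn": "servo_tool", "kwargs": {"moves": [[-0.0007,-0.001,0,0,0,0,10],[-0.00068,-0.00102,0,0,0,0,10],[-0.00066,-0.00103,0,0,0,0,10],[-0.00064,-0.00104,0,0,0,0,10]]}}

```text
t: 15.58
position: [542.7, 288.2, 121.1]
ee_rot: [0.081, 0.997, 0.0, -0.0]
force: [-5.9, 3.2, 4.3]
gripper_width: 0.217
```

```bash
python3 -c "from h import *;rep()"
```

```text
t 15.57 alpha 147.07 R 68.65 Ftan(resist) 5.24 Frad -4.14 Fz 4.33 z 121.1 w 0.217
```

{"fn": "servo_tool", "kwargs": {"moves": [[-0.00063,-0.00105,0,0,0,0,10],[-0.00061,-0.00106,0,0,0,0,10],[-0.00059,-0.00107,0,0,0,0,10]]}}

```text
t: 15.95
position: [544.0, 284.8, 121.2]
ee_rot: [0.081, 0.997, 0.001, -0.0]
force: [-4.3, 3.5, 3.8]
gripper_width: 0.216
```

```bash
python3 -c "from h import *;rep()"
```

```text
t 15.95 alpha 150.12 R 68.58 Ftan(resist) 4.78 Frad -2.80 Fz 3.85 z 121.2 w 0.216
```

Free-winding baseline at 1°/row is about 4.9 N. I'll continue in 2–3-row steps.

{"fn": "servo_tool", "kwargs": {"moves": [[-0.0005,-0.0011,0,0,0,0,10],[-0.0005,-0.0011,0,0,0,0,10],[-0.0005,-0.0011,0,0,0,0,10]]}}

```text
t: 16.32
position: [545.1, 281.4, 121.2]
ee_rot: [0.081, 0.997, 0.001, -0.0]
force: [-4.5, 4.4, 3.9]
gripper_width: 0.22
```

```bash
python3 -c "from h import *;rep()"
```

```text
t 16.32 alpha 153.08 R 68.49 Ftan(resist) 5.58 Frad -2.99 Fz 3.87 z 121.2 w 0.220
```

{"fn": "servo_tool", "kwargs": {"moves": [[-0.00047,-0.0011,0,0,0,0,10],[-0.00045,-0.00112,0,0,0,0,10],[-0.00045,-0.00112,0,0,0,0,10]]}}

```text
t: 16.7
position: [546.0, 278.0, 121.2]
ee_rot: [0.081, 0.997, 0.001, -0.0]
force: [-4.8, 5.0, 3.4]
gripper_width: 0.22
```

```bash
python3 -c "from h import *;rep()"
```

```text
t 16.70 alpha 156.04 R 68.37 Ftan(resist) 6.09 Frad -3.35 Fz 3.36 z 121.2 w 0.220
```

{"fn": "servo_tool", "kwargs": {"moves": [[-0.0004,-0.00113,0,0,0,0,10],[-0.0004,-0.00114,0,0,0,0,10],[-0.0004,-0.00115,0,0,0,0,10]]}}

```text
t: 17.08
position: [546.7, 274.5, 121.2]
ee_rot: [0.081, 0.997, 0.001, -0.0]
force: [-4.3, 4.5, 3.3]
gripper_width: 0.214
```

```bash
python3 -c "from h import *;rep()"
```

```text
t 17.07 alpha 158.99 R 68.27 Ftan(resist) 5.28 Frad -3.29 Fz 3.32 z 121.2 w 0.214
```

{"fn": "servo_tool", "kwargs": {"moves": [[-0.00036,-0.00115,0,0,0,0,10],[-0.00036,-0.00116,0,0,0,0,10],[-0.00034,-0.00117,0,0,0,0,10]]}}

```text
t: 17.45
position: [547.2, 271.0, 121.2]
ee_rot: [0.081, 0.997, 0.001, 0.0]
force: [-3.9, 5.0, 3.0]
gripper_width: 0.218
```

```bash
python3 -c "from h import *;rep()"
```

```text
t 17.45 alpha 161.99 R 68.21 Ftan(resist) 5.56 Frad -3.08 Fz 3.03 z 121.2 w 0.218
```

{"fn": "servo_tool", "kwargs": {"moves": [[-0.0003,-0.00117,0,0,0,0,10],[-0.0003,-0.00118,0,0,0,0,10],[-0.00028,-0.00118,0,0,0,0,10]]}}

```text
t: 17.82
position: [547.6, 267.4, 121.2]
ee_rot: [0.081, 0.997, 0.001, 0.0]
force: [-3.4, 5.3, 3.3]
gripper_width: 0.215
```

Run:
```python
from h import *
rep()
b=viewer.grab_frame("scene")[140:240,230:350,::-1]
cv2.imwrite("pics/c7.png",cv2.resize(b,None,fx=6,fy=6,interpolation=2))
```

```text
t 17.82 alpha 165.02 R 68.14 Ftan(resist) 5.60 Frad -2.86 Fz 3.26 z 121.2 w 0.215
```

View pics/c7.png

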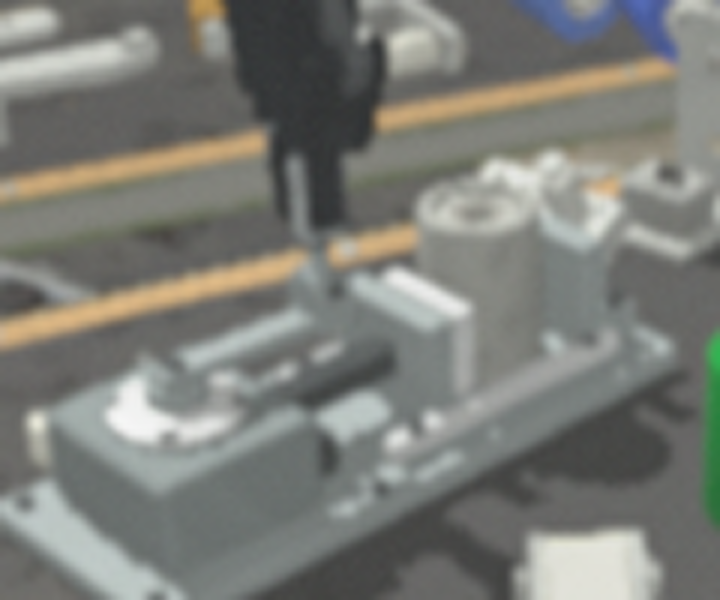

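The jaw nose touches the sleeve, which stands upright just short of the end stop (crop x≈535). I'll continue slowly.

{"fn": "servo_tool", "kwargs": {"moves": [[-0.00025,-0.00119,0,0,0,0,10],[-0.00025,-0.0012,0,0,0,0,10],[-0.0002,-0.0012,0,0,0,0,10]]}}

```text
t: 18.25
position: [547.8, 263.9, 121.2]
ee_rot: [0.081, 0.997, 0.001, 0.0]
force: [-2.6, 4.1, 2.8]
gripper_width: 0.216
```

```bash
python3 -c "from h import *;rep()"
```

```text
t 18.25 alpha 168.02 R 68.06 Ftan(resist) 4.19 Frad -2.37 Fz 2.83 z 121.2 w 0.216
```

{"fn": "servo_tool", "kwargs": {"moves": [[-0.0002,-0.0012,0,0,0,0,10],[-0.00015,-0.00121,0,0,0,0,10],[-0.00015,-0.00121,0,0,0,0,10]]}}

```text
t: 18.62
position: [547.8, 260.3, 121.2]
ee_rot: [0.081, 0.997, 0.001, 0.0]
force: [-3.7, 6.0, 1.8]
gripper_width: 0.215
```

```bash
python3 -c "from h import *;rep()"
```

```text
t 18.62 alpha 171.02 R 67.99 Ftan(resist) 5.93 Frad -3.78 Fz 1.78 z 121.2 w 0.215
```

{"fn": "servo_tool", "kwargs": {"moves": [[-0.0001,-0.00121,0,0,0,0,10],[-0.0001,-0.00121,0,0,0,0,10]]}}

```text
t: 18.88
position: [547.7, 257.9, 121.2]
ee_rot: [0.081, 0.997, 0.001, 0.0]
force: [-2.8, 4.7, 3.2]
gripper_width: 0.218
```

```bash
python3 -c "from h import *;rep()"
```

```text
t 18.88 alpha 173.07 R 67.95 Ftan(resist) 4.56 Frad -2.95 Fz 3.20 z 121.2 w 0.218
```

{"fn": "servo_tool", "kwargs": {"moves": [[-0.0001,-0.00121,0,0,0,0,10],[-5e-05,-0.00122,0,0,0,0,10]]}}

```text
t: 19.12
position: [547.5, 255.5, 121.2]
ee_rot: [0.081, 0.997, 0.001, 0.0]
force: [-2.6, 6.8, 2.5]
gripper_width: 0.215
```

```bash
python3 -c "from h import *;rep()"
```

```text
t 19.12 alpha 175.07 R 67.92 Ftan(resist) 6.54 Frad -3.16 Fz 2.47 z 121.2 w 0.215
```

{"fn": "servo_tool", "kwargs": {"moves": [[0,-0.00122,0,0,0,0,10],[0,-0.00122,0,0,0,0,10]]}}

```text
t: 19.38
position: [547.2, 253.1, 121.2]
ee_rot: [0.081, 0.997, 0.001, 0.001]
force: [-2.2, 5.5, 1.0]
gripper_width: 0.216
```

```bash
python3 -c "from h import *;rep()"
```

```text
t 19.38 alpha 177.08 R 67.85 Ftan(resist) 5.17 Frad -2.80 Fz 1.02 z 121.2 w 0.216
```

{"fn": "servo_tool", "kwargs": {"moves": [[0,-0.00122,0,0,0,0,10],[0,-0.00122,0,0,0,0,10]]}}

```text
t: 19.62
position: [546.9, 250.8, 121.2]
ee_rot: [0.081, 0.997, 0.001, 0.001]
force: [-0.8, 5.1, 1.6]
gripper_width: 0.218
```

```bash
python3 -c "from h import *;rep()"
```

```text
t 19.62 alpha 179.12 R 67.82 Ftan(resist) 4.91 Frad -1.54 Fz 1.63 z 121.2 w 0.218
```

{"fn": "servo_tool", "kwargs": {"moves": [[5e-05,-0.00122,0,0,0,0,10],[5e-05,-0.00122,0,0,0,0,10]]}}

```text
t: 19.88
position: [546.4, 248.4, 121.2]
ee_rot: [0.081, 0.997, 0.001, 0.001]
force: [-1.6, 6.4, 1.9]
gripper_width: 0.22
```

Run:
```python
from h import *
rep()
b=viewer.grab_frame("scene")[140:240,230:350,::-1]
cv2.imwrite("pics/c8.png",cv2.resize(b,None,fx=6,fy=6,interpolation=2))
```

```text
t 19.88 alpha 181.14 R 67.79 Ftan(resist) 6.03 Frad -2.74 Fz 1.92 z 121.2 w 0.220
```

View pics/c8.png

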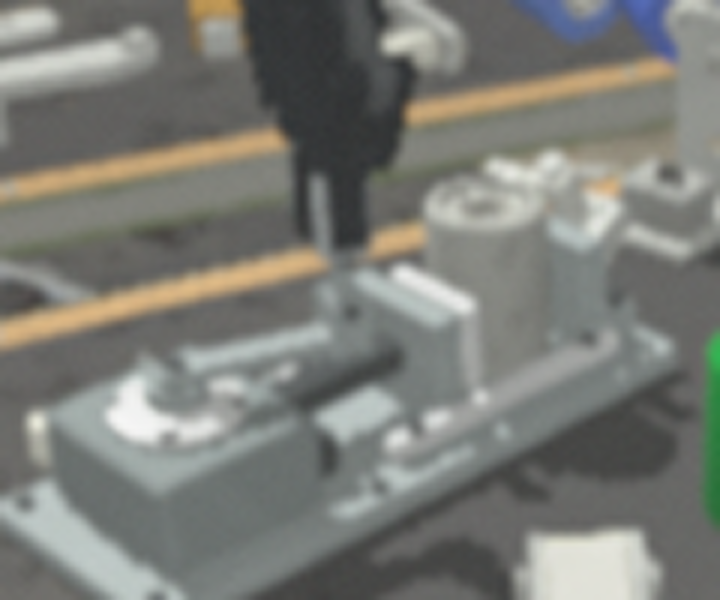

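{"fn": "servo_tool", "kwargs": {"moves": [[5e-05,-0.00122,0,0,0,0,10],[0.0001,-0.00122,0,0,0,0,10]]}}

```text
t: 20.18
position: [546.0, 246.1, 121.2]
ee_rot: [0.081, 0.997, 0.001, 0.001]
force: [-2.0, 6.2, 2.3]
gripper_width: 0.219
```

```bash
python3 -c "from h import *;rep()"
```

```text
t 20.18 alpha 183.15 R 67.80 Ftan(resist) 5.62 Frad -3.34 Fz 2.32 z 121.2 w 0.219
```

{"fn": "servo_tool", "kwargs": {"moves": [[0.0001,-0.00122,0,0,0,0,10],[0.0001,-0.00121,0,0,0,0,10]]}}

```text
t: 20.42
position: [545.4, 243.7, 121.2]
ee_rot: [0.081, 0.997, 0.001, 0.001]
force: [-2.7, 5.4, 2.7]
gripper_width: 0.216
```

```bash
python3 -c "from h import *;rep()"
```

```text
t 20.43 alpha 185.21 R 67.76 Ftan(resist) 4.56 Frad -3.97 Fz 2.73 z 121.2 w 0.216
```

{"fn": "servo_tool", "kwargs": {"moves": [[0.00015,-0.00121,0,0,0,0,10],[0.00015,-0.00121,0,0,0,0,10]]}}

```text
t: 20.68
position: [544.7, 241.4, 121.2]
ee_rot: [0.081, 0.997, 0.001, 0.001]
force: [-1.8, 5.0, 1.4]
gripper_width: 0.221
```

```bash
python3 -c "from h import *;rep()"
```

```text
t 20.68 alpha 187.26 R 67.74 Ftan(resist) 4.30 Frad -3.20 Fz 1.38 z 121.2 w 0.221
```

{"fn": "servo_tool", "kwargs": {"moves": [[0.00018,-0.0012,0,0,0,0,10],[0.0002,-0.0012,0,0,0,0,10]]}}

```text
t: 20.92
position: [544.0, 239.1, 121.2]
ee_rot: [0.081, 0.997, 0.002, 0.001]
force: [-1.4, 6.9, 1.7]
gripper_width: 0.222
```

```bash
python3 -c "from h import *;rep()"
```

```text
t 20.93 alpha 189.26 R 67.73 Ftan(resist) 6.14 Frad -3.53 Fz 1.72 z 121.2 w 0.222
```

{"fn": "servo_tool", "kwargs": {"moves": [[0.00022,-0.0012,0,0,0,0,10],[0.00025,-0.0012,0,0,0,0,10]]}}

```text
t: 21.18
position: [543.2, 236.9, 121.2]
ee_rot: [0.081, 0.997, 0.002, 0.001]
force: [-1.2, 6.3, 1.9]
gripper_width: 0.218
```

```bash
python3 -c "from h import *;rep()"
```

```text
t 21.18 alpha 191.29 R 67.73 Ftan(resist) 5.48 Frad -3.39 Fz 1.86 z 121.2 w 0.218
```

{"fn": "servo_tool", "kwargs": {"moves": [[0.00027,-0.0012,0,0,0,0,10],[0.0003,-0.0012,0,0,0,0,10]]}}

```text
t: 21.42
position: [542.3, 234.6, 121.2]
ee_rot: [0.081, 0.997, 0.002, 0.001]
force: [-0.9, 6.8, 1.2]
gripper_width: 0.219
```

```bash
python3 -c "from h import *;rep()"
```

```text
t 21.43 alpha 193.33 R 67.74 Ftan(resist) 5.91 Frad -3.48 Fz 1.22 z 121.2 w 0.219
```

{"fn": "servo_tool", "kwargs": {"moves": [[0.0003,-0.00119,0,0,0,0,10],[0.00032,-0.00118,0,0,0,0,10]]}}

```text
t: 21.68
position: [541.4, 232.6, 121.2]
ee_rot: [0.081, 0.997, 0.002, 0.001]
force: [-0.0, 7.4, 1.3]
gripper_width: 0.218
```

```bash
python3 -c "from h import *;rep()"
```

```text
t 21.68 alpha 195.17 R 67.72 Ftan(resist) 6.68 Frad -3.10 Fz 1.32 z 121.2 w 0.218
```

{"fn": "servo_tool", "kwargs": {"moves": [[0.00034,-0.00117,0,0,0,0,10],[0.00036,-0.00117,0,0,0,0,10]]}}

```text
t: 21.92
position: [540.5, 230.7, 121.2]
ee_rot: [0.081, 0.997, 0.002, 0.001]
force: [-1.0, 8.2, 0.7]
gripper_width: 0.213
```

Run:
```python
from h import *
rep()
b=viewer.grab_frame("scene")[140:240,230:350,::-1]
cv2.imwrite("pics/c9.png",cv2.resize(b,None,fx=6,fy=6,interpolation=2))
```

```text
t 21.93 alpha 196.98 R 67.73 Ftan(resist) 6.91 Frad -4.49 Fz 0.68 z 121.2 w 0.213
```

View pics/c9.png

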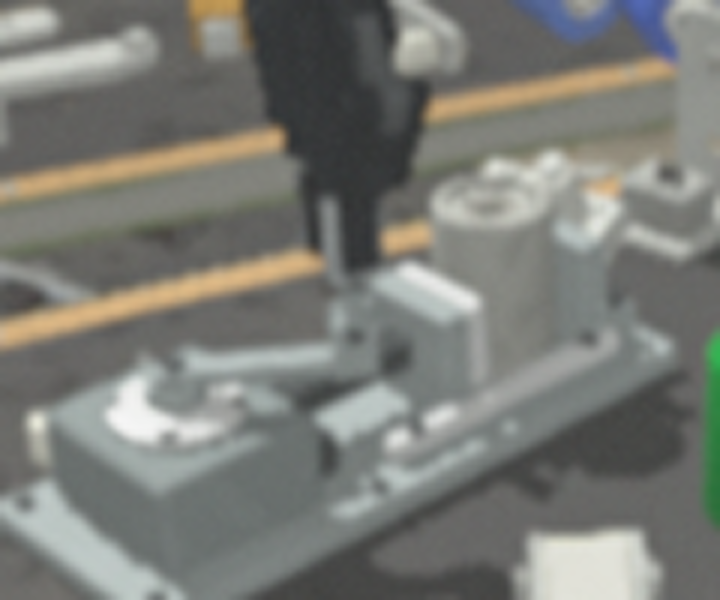

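Contact: the advance per row has shrunk and the force climbs above the 5.3 N baseline. The sleeve now sits against the stop. I'm aiming for about 8.8 N.

{"fn": "servo_tool", "kwargs": {"moves": [[0.00038,-0.00116,0,0,0,0,10],[0.0004,-0.00115,0,0,0,0,10]]}}

```text
t: 22.22
position: [539.5, 228.9, 121.3]
ee_rot: [0.081, 0.997, 0.002, 0.001]
force: [-0.4, 8.4, 0.2]
gripper_width: 0.214
```

```bash
python3 -c "from h import *;rep()"
```

```text
t 22.23 alpha 198.73 R 67.73 Ftan(resist) 7.22 Frad -4.30 Fz 0.25 z 121.3 w 0.214
```

{"fn": "servo_tool", "kwargs": {"moves": [[0.0004,-0.00115,0,0,0,0,10]]}}

```text
t: 22.35
position: [539.0, 227.9, 121.2]
ee_rot: [0.081, 0.997, 0.003, 0.001]
force: [0.0, 9.5, -1.0]
gripper_width: 0.219
```

```bash
python3 -c "from h import *;rep()"
```

```text
t 22.35 alpha 199.64 R 67.72 Ftan(resist) 8.35 Frad -4.58 Fz -0.98 z 121.2 w 0.219
```

{"fn": "servo_tool", "kwargs": {"moves": [[0.0004,-0.00115,0,0,0,0,10]]}}

```text
t: 22.48
position: [538.5, 227.0, 121.2]
ee_rot: [0.081, 0.997, 0.003, 0.002]
force: [0.9, 10.5, -1.4]
gripper_width: 0.215
```

```bash
python3 -c "from h import *;rep()"
```

```text
t 22.48 alpha 200.54 R 67.75 Ftan(resist) 9.60 Frad -4.45 Fz -1.40 z 121.2 w 0.215
```

The force has risen about 4 N above free winding, and the 6.8° turned since contact means about 15 N at the jaw. I'll relieve the push slightly, then release.

{"fn": "servo_tool", "kwargs": {"moves": [[0.0003,0.0012,0,0,0,0,10],[0,0,0,0,0,0,10]]}}

```text
t: 22.72
position: [538.4, 227.1, 121.2]
ee_rot: [0.081, 0.997, 0.002, 0.001]
force: [1.1, 5.5, -0.8]
gripper_width: 0.214
```

```bash
python3 -c "from h import *;rep()"
```

```text
t 22.73 alpha 200.47 R 67.62 Ftan(resist) 5.35 Frad -1.76 Fz -0.77 z 121.2 w 0.214
```

{"fn": "servo_tool", "kwargs": {"moves": [[0,0,0,0,0,0,25],[0,0,0,0,0,0,35],[0,0,0,0,0,0,50],[0,0,0,0,0,0,50]]}}

```text
t: 23.22
position: [537.1, 224.8, 120.7]
ee_rot: [0.082, 0.997, -0.001, -0.0]
force: [-0.4, -0.1, 0.5]
gripper_width: 0.497
```

{"fn": "servo_tool", "kwargs": {"moves": [[0,0,-0.02,0,0,0,50],[0,0,-0.04,0,0,0,50],[0,0,-0.05,0,0,0,50],[0,0,0,0,0,0,50]]}}

```text
t: 23.72
position: [539.2, 225.9, 235.8]
ee_rot: [0.082, 0.997, 0.002, 0.004]
force: [-0.2, 0.7, -0.4]
gripper_width: 0.499
```

Run:
```python
from h import *
rep()
b=viewer.grab_frame("scene")[140:240,230:350,::-1]
cv2.imwrite("pics/d1.png",cv2.resize(b,None,fx=6,fy=6,interpolation=2))
```

```text
t 23.73 alpha 201.05 R 68.92 Ftan(resist) 0.52 Frad -0.53 Fz -0.42 z 235.8 w 0.499
```

View pics/d1.png

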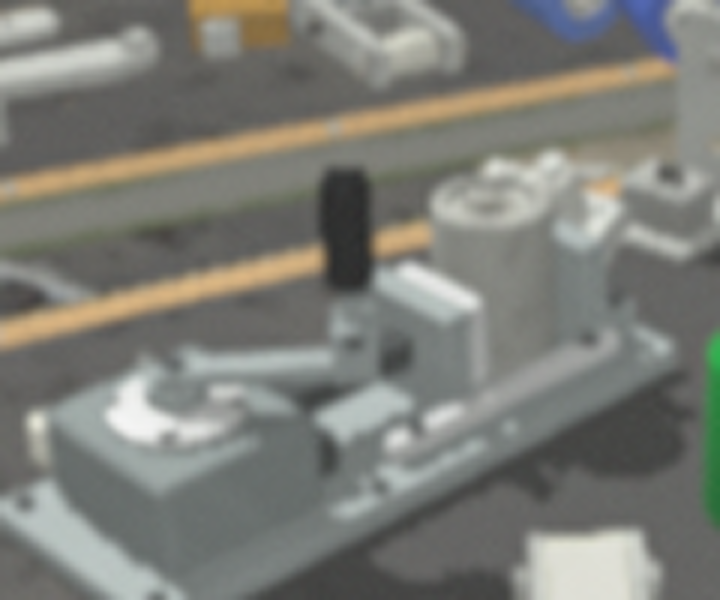

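The handle stands upright and free at crop (345,230). The sleeve is upright between jaw and stop, and the gripper is clear. I'm handing in.

```bash
python3 -c "
from cell import close_job
print(close_job())"
```

```text
the job is handed in; nothing more can be done
None
```

The sleeve is clamped against the end stop and the handle is released. I handed the job in at 23.7 s, and no verdict was reported.

- **Handle:** I swung it up to its stop before any winding. I judged it upright by feel: the fingers began to slide along it at about 10 N, and the picture showed it standing. Then I re-centred and gripped it again.
- **Winding:** I turned the crank about 200° clockwise. Free winding took about 5.3 N at the handle, with readings scattering by about ±1 N. Contact came at about 193.7°, and I stopped at about 9.6 N.
- **Clamping force:** The rise of about 4 N suggests about 17 N at the jaw. The 6.8° turned after contact suggests about 15 N. I did not measure the jaw force directly, but both are well inside 6–32 N.
- **Last checks:** When I eased the push before letting go, the crank stayed where it was. The last picture shows the handle and sleeve upright, the jaw against the sleeve and the gripper clear. I did not take a final picture of the bolt. The block's visible corner had not moved, and the arm's path stayed clear of both.
- **Disagreement:** The turning radius drifted from 70 mm to about 67.7 mm about my measured hub. My hub estimate is therefore 1–2 mm off, which caused a sideways pull of 3–4.5 N while winding.

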